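# Open the counterweighted contact arm and load a cell

### The arm

A 6-joint arm with a two-finger parallel gripper is mounted at the origin on the work surface. World frame = base frame: x ahead of the robot, y to its left, z up, the work surface at z = 0. Lengths are in m, angles in rad, forces in N, time in s.
With the tool pointing down it reaches from about 0.375 to 0.975 m from the base axis. Payload 3.8 kg.
Tool frame: the origin (TCP) lies between the finger pads; the fingertips stand 8 mm ahead of it and the grasp point (between the pads) lies 11 mm behind it; z points along the fingers, y is the direction in which the jaws open and shut (so a half turn about z gives the same grasp; the last joint's range is limited). The gripper opens to 85 mm and grips with 20 to 120 N. Pads are 22 mm wide; open, the fingers measure 114 mm over their backs; the gripper's body (76 mm by 85 mm) begins 54 mm behind the grasp point. The pads swing forward as they close: fully open they stand 13 mm farther back than shut.
Start: joints at [1.114, 0.264, 1.604, -0, 1.274, -0.037], TCP at [0.275, 0.616, 0.239] pointing down, gripper open.
Joint ranges: [-2.63, 2.63], [-0.94, 2.18], [0.31, 2.57], [-1.31, 4.45], [0, 2.66], [-2.55, 2.55]. Speed limits (rad/s): [2.57, 2.57, 3.14, 3.14, 3.14, 3.14].

### API

Orientations are given as a unit quaternion [w, x, y, z].
In Python, from rig import get_obs, camera, calibration, ctrl, regions_of gives the robot as it stands.
- The arm moves only by the shell command python3 -m jog 'ROWS' [OPENING] [FORCE]. ROWS is JSON, one flat list of numbers, 4 for each row, row after row: the shift along the world's x, y, z in cm, then the turn about the world's z in rad. A call has exactly 8 rows; each row is the pose to reach, as a shift and turn from the pose commanded when the call began; what a row does not reach only later rows make up. A row lasts 1/8 s, in which the tool goes at most 62.5 mm and 10.7 degrees, less where a joint would pass 70% of its speed; a pose out of reach is approached as far as the arm can. A call with a gripper value outside its range is refused whole. OPENING is the gripper command: -1 is fully open, 1 is shut, values between are in proportion, set as the call begins (- or left out, the last holds). The fingers move at their own pace and stop on an object; FORCE is the grip in N (left out, the last holds). Time passes only in rows, so rows that repeat a pose let the fingers close, or fill a call up. It gives the time, the measured TCP pose, the force and the opening at its end, in the units of the state.
- get_obs(): the state, without advancing time (a new reading comes with each control period).
- camera(name): name is "side" or "top"; returns (picture, depth): 384x512x3 uint8, red, green, blue; 384x512 float32, m along the optical axis (not along the pixel's ray), 0 where there is no reading.
- calibration(name): a dict with "fx", "fy", "cx", "cy" (pixels), "D" ([k1, k2, p1, p2, k3] as OpenCV has them; the pictures are not rectified), "pose" (4x4, takes a point from camera to world coordinates). Camera axes: x right, y down, z forward; pixel columns grow to the right and rows downward; lengths in m; the calibration is good to about 2 mm. A picture is of the moment at which its call begins. calibration takes no time and is no camera call.
- ctrl.finish_job(): hands the job in, once; it reports no verdict.
Trained networks look in the newest picture that a camera, given by its name, has taken for a name from the list of things; names that differ only in an ending like _2 or _b are one class to them, and where a whole thing is asked for, a point or a joint stands for the part that bears it (a point fixed in the world has none). Each returns a list of dicts, best first, with "score" (0 to 1); they miss things now and then, are a little off and sometimes report something else, mostly with a low value. They report only what shows in the picture. A call takes as long as a camera call.
- regions_of(label, camera): "pixels" (384x512 bool, what is visible of it) and "location" ([column, row] in pixels, amid what is visible of it).
The state is a dict: "clock": time; "joint_positions": joint angles; "dq": joint speeds; "effort": joint torques, N m; "tool_pos": TCP position; "eef_rot": TCP orientation; "wrist_force": force on the tool from outside, world axes, zero at the start; "moment": the same for the moment, N m; "width": finger opening in m.
Only numpy, scipy, OpenCV 4.12 (cv2) and the standard library are available. Lean on these libraries where they do the work, as an engineer would, in place of code of your own. Each camera call takes 0.05 s, during which the arm holds its last target.

### The job

On the cell test station, lift the counterweighted contact arm by its red handle past its balance point and on until it lies on its rubber stop, guiding it all the way so that it never swings freely or slams and is never forced against the stop, then let go so that it rests open by itself. Then take the green cell from the rack and put it upright into the station's nest, fully home, without forcing it. Leave the other two cells in the rack.

Things in the scene. Friction and masses are not known exactly. Their poses are not given: they have to be found in the camera images.
- station: fixed test station, 320 x 150 mm plate 12 mm thick. Origin: on the table under the nest's centre; x points from nest to hinge, z up. Plate: x -60..260, y -75..75 mm. Blue hinge posts: x 134..166, |y| 56..68, 120 mm high. Rubber rests under the closed arm: x 93..107, |y| 39..51, 99 mm high. Place and yaw vary
- nest_mouth (a point): centre of the mouth of the nest's hole, 40 mm above the table. White block 56 x 56 mm; upright round hole 29 mm wide, 25 mm deep (floor 15 mm above the table), mouth chamfered 2 mm. The closed arm covers it
- hinge (a point): middle of the contact arm's hinge axis, at 150, 0, 105 mm in the station's frame; fixed, axes as the station's; the hinge axis is y. The steel weights (about 0.9 kg, mass varies) sit on the arm here
- swing_arm (a joint): arm angle, rad: 0 closed, level over the nest; grows as the handle rises and swings over towards the hinge; 1.57 upright. Balance point unknown, 0.6 to 1.05: below it the arm falls shut, above it open, fast if not held (hardly any friction). It lies on its stop at an unknown angle, 1.33 to 1.77, set anew each time: find it by feel. Keep it below 1.6 rad/s, and below 0.8 rad/s beyond 1.3 rad
- handle (a point): middle of the red handle: round bar 14 mm thick, 80 mm long, parallel to the hinge axis, 225 mm from it, between the arm's two side bars (80 mm apart inside, 10 wide, 12 high). It swings with the arm, its axes too (closed: as the station's). Lifting it from closed takes 1 to 3 N. The contact head begins 63 mm from it, towards the hinge
- contact_head (a point): tip of the brass contact head, 24 mm wide, under the arm's cross-bar: 150 mm from the hinge along the arm, 35 mm below the bars' middle; straight over the nest when closed, and points towards the robot's side when open
- stop_post: grey post 24 x 40 x 58 mm behind the hinge; origin at its foot. An adjustable rubber-tipped screw rises from it, on which the arm's horn lands 80 mm behind the hinge axis; the pose does not tell its height. The rubber gives 1 mm per 12 N. Never load it above 35 N, that is about 11 N pushed at the handle
- rack: fixed grey rack 200 x 70 x 30 mm with three upright holes 29 mm wide, 22 mm deep (floor 8 mm above the table), at x -60, 0 and 60 mm on its long x axis. Origin: centre of its underside. It stands left or right of the station, yaw up to 0.3 rad
- cell_green: the cell to load: green cylinder 26 mm wide, 65 mm high, 90 g, white top rim, upright in any one of the rack's holes, 43 mm of it above the rack. Origin: centre of its underside, z up along it. Fully home in the nest its underside is 15 mm above the table and 40 mm of it stands out. Do not press it with more than 30 N
- cell_blue: blue cell of the same size in another hole of the rack, to stay there; origin at the centre of its underside
- cell_orange: orange cell of the same size in another hole of the rack, to stay there; origin at the centre of its underside

How it is judged:
On the way, in this order (a step that is already met when the one before it is completed fails the run):
1. the contact arm rests open on its stop by itself, let go (value of joint swing_arm above 1.3 rad and velocity of joint swing_arm between -0.05 and 0.05 rad/s and contact force between the fingers and station below 0.1 N), for 0.3 s.
2. the green cell stands fully home in the nest (z of cell_green in the frame of station between 0.012 and 0.0185 m and x of cell_green in the frame of station between -0.004 and 0.004 m and y of cell_green in the frame of station between -0.004 and 0.004 m and angle between cell_green's own z axis and vertical below 0.1 rad and linear speed of cell_green below 0.02 m/s), for 0.2 s.
At the end, for the whole second after the job is handed in: The contact arm rests open by itself (joint above 1.3 rad, still) and the green cell stands upright (within 0.1 rad) in the nest, centred within 4 mm, its underside within 3.5 mm of the nest's floor, at rest; the fingers touch nothing of the station (all of step 1 and all of step 2).
It fails at once if the contact arm comes to its stop fast: over 0.8 rad/s beyond 1.3 rad (let fall or slammed open) (value of joint swing_arm above 1.3 rad and velocity of joint swing_arm above 0.8 rad/s).
It fails at once if the contact arm swings faster than 1.6 rad/s (let go or flung) (velocity of joint swing_arm above 1.6 rad/s or velocity of joint swing_arm below -1.6 rad/s).
It fails at once if the stop is loaded above 35 N (the arm is forced against it) (contact force between stop_post and anything else above 35 N).
It fails at once if the cell is forced against the station with more than 30 N (contact force between cell_green and station above 30 N).
It fails at once if another cell leaves its place in the rack by more than 15 mm (distance of any of cell_blue, cell_orange from where it was at the start of the episode above 0.015 m).
It also fails if it takes over 70 s, if anything falls off the work surface, if the arm or the gripper's body presses on something with over 40 N, if the wrist force passes 120 N, or if a joint passes its speed limit or range.

## Working session

There is one attempt and no reset: what is moved stays moved. The work goes in short steps, Python scripts to look and compute and a shell command to move; the robot and the scene stay as the last step left them, time stands still between calls to the robot, and variables do not carry over. Pictures are saved under pics/ and viewed, and the job is handed in when it is done.

```bash
ls; mkdir -p pics
cat > h.py <<'E'
import numpy as np, cv2
from rig import get_obs, camera, calibration, ctrl, regions_of
def rays_to_world(name, uv, d):
    c=calibration(name); K=np.array([[c['fx'],0,c['cx']],[0,c['fy'],c['cy']],[0,0,1]])
    p=cv2.undistortPoints(np.asarray(uv,float).reshape(-1,1,2),K,np.array(c['D'])).reshape(-1,2)
    P=np.c_[p*np.asarray(d)[:,None],d]; T=np.array(c['pose'])
    return P@T[:3,:3].T+T[:3,3]
def cloud(name,mask,depth):
    r,c=np.nonzero(mask&(depth>0)); return rays_to_world(name,np.c_[c,r],depth[r,c])
def save(img,fn): cv2.imwrite('pics/'+fn,img[:,:,::-1])
E
python3 - <<'E'
from h import *
for n in ('side','top'):
    im,d=camera(n); save(im,n+'0.png'); np.save(n+'_d.npy',d); np.save(n+'_i.npy',im)
    print(n,np.round(calibration(n)['pose'],3).tolist())
    for l in ['station','handle','stop_post','rack','cell_green','cell_blue','cell_orange','contact_head']:
        for R in regions_of(l,n)[:2]:
            P=cloud(n,R['pixels'],d)
            print(l,round(R['score'],2),np.round(R['location']),R['pixels'].sum(),np.round(np.median(P,0),3) if len(P) else None, np.round(P.min(0),3),np.round(P.max(0),3))
            np.save(f'{n}_{l}.npy',R['pixels']) if R is not None and not __import__('os').path.exists(f'{n}_{l}.npy') else 0
o=get_obs();print(o)
E
```

```text
pics
side [[0.948, -0.183, 0.261, 0.368], [-0.318, -0.514, 0.797, -0.644], [-0.011, -0.838, -0.545, 0.515], [0.0, 0.0, 0.0, 1.0]]
station 0.76 [251. 194.] 9390 [0.6   0.025 0.035] [ 0.416 -0.057 -0.002] [0.809 0.424 0.201]
station 0.54 [247. 311.] 4322 [ 0.485 -0.264  0.03 ] [ 0.396 -0.282 -0.001] [ 0.614 -0.176  0.065]
handle 0.79 [248. 162.] 3152 [0.595 0.035 0.111] [ 0.416 -0.036 -0.002] [0.808 0.45  0.201]
stop_post 0.9 [304. 176.] 441 [0.727 0.058 0.054] [ 0.676 -0.013 -0.002] [0.807 0.216 0.121]
stop_post 0.71 [212. 302.] 469 [ 0.436 -0.248  0.062] [ 0.425 -0.253  0.026] [ 0.449 -0.226  0.077]
rack 0.72 [249. 312.] 4338 [ 0.486 -0.264  0.03 ] [ 0.396 -0.282 -0.001] [ 0.6   -0.201  0.034]
cell_green 0.68 [212. 303.] 543 [ 0.437 -0.247  0.058] [ 0.425 -0.254 -0.001] [ 0.464 -0.152  0.077]
cell_blue 0.73 [281. 284.] 455 [ 0.554 -0.252  0.061] [ 0.544 -0.258 -0.001] [ 0.605 -0.17   0.076]
cell_orange 0.94 [249. 292.] 472 [ 0.495 -0.25   0.061] [ 0.484 -0.256 -0.001] [ 0.517 -0.158  0.076]
contact_head 0.83 [245. 165.] 3028 [0.596 0.032 0.111] [ 0.416 -0.036 -0.002] [0.805 0.391 0.2
[... 1057 characters left out ...]
-0.034 -0.002] [0.725 0.107 0.204]
{'clock': 0.9, 'joint_positions': array([ 1.11413415e+00,  2.63881796e-01,  1.60397275e+00,  5.67184551e-06,
        1.27368268e+00, -3.68509883e-02]), 'dq': array([-0.00074382,  0.00070568,  0.00092344,  0.00071541, -0.00017488,
        0.00041994]), 'effort': array([-5.89900337e-04, -5.15058017e+01, -3.67730963e+01, -3.41650377e-05,
        9.91466513e-04,  2.73686464e-05]), 'tool_pos': array([0.27509828, 0.61641381, 0.23930674]), 'eef_rot': array([4.13971963e-06, 2.08368378e-01, 9.78050417e-01, 2.75362959e-05]), 'wrist_force': array([0.12883248, 0.031274  , 0.20601057]), 'moment': array([0.00580045, 0.00188356, 0.02686547]), 'width': 0.08551910378544154}
```

View pics/side0.png

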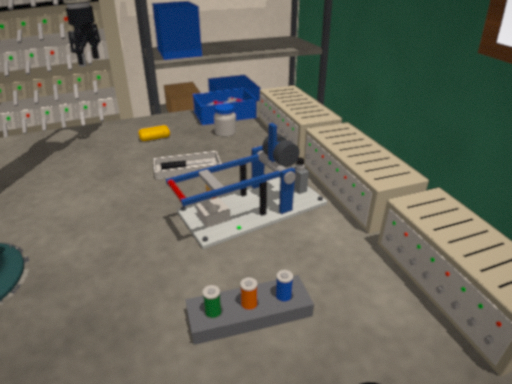

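View pics/top0.png

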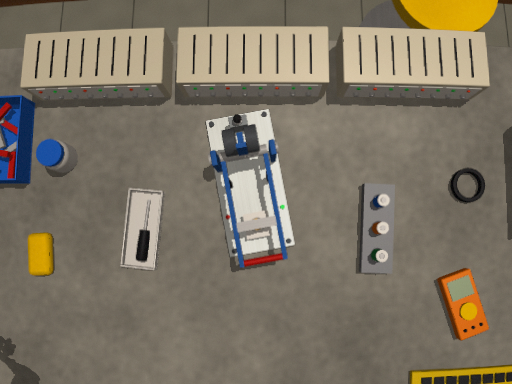

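Side view: the station is mid-picture with its red handle at about (177,190), and the rack in front has green at (212,300), orange at (249,292) and blue at (285,285). Top view: the handle is at (263,260), the hinge at (243,155), and the green cell at (380,256). Next I'll fit the poses.

Run:
```python
from h import *
im=np.load('top_i.npy'); d=np.load('top_d.npy'); hsv=cv2.cvtColor(im,cv2.COLOR_RGB2HSV).astype(int)
H,S,V=hsv[...,0],hsv[...,1],hsv[...,2]
win=np.zeros(d.shape,bool); win[100:275,195:305]=1
white=win&(V>185)&(S<40)
P=cloud('top',white,d); P=P[np.abs(P[:,2]-0.012)<0.006]
r=cv2.minAreaRect(P[:,:2].astype(np.float32)*1000); print('plate',len(P),r,np.median(P[:,2])); print(cv2.boxPoints(r))
red=win&((H<8)|(H>172))&(S>120)&(V>80)
for nm,m in (('red',red),):
    m[:240]=0
    P=cloud('top',m,d); P=P[P[:,2]>0.06]; print(nm,len(P),P.mean(0),P.min(0),P.max(0)); 
    rr=cv2.minAreaRect(P[:,:2].astype(np.float32)*1000); print(rr)
blue=win&(H>95)&(H<125)&(S>110)
P=cloud('top',blue,d)
for lo,hi in ((0.09,0.115),(0.115,0.13)):
    Q=P[(P[:,2]>lo)&(P[:,2]<hi)]; print('blue',lo,len(Q),cv2.minAreaRect(Q[:,:2].astype(np.float32)*1000))
# rack
m=np.load('top_rack.npy'); P=cloud('top',m,d); P=P[np.abs(P[:,2]-.03)<.004]; r=cv2.minAreaRect(P[:,:2].astype(np.float32)*1000); print('rack',r)
for c in ('green','orange','blue'):
    for n in ('top','side'):
        i2=np.load(n+'_i.npy');d2=np.load(n+'_d.npy')
        m=np.load(f'{n}_cell_{c}.npy'); P=cloud(n,cv2.dilate(m.astype(np.uint8),np.ones((3,3)))>0,d2); Q=P[(P[:,2]>.066)&(P[:,2]<.082)]; print(c,n,len(Q),cv2.minEnclosingCircle(Q[:,:2].astype(np.float32)*1000),np.round(np.median(Q[:,2]),4))
```

```text
plate 3671 ((603.487060546875, 48.51072692871094), (318.0535888671875, 148.38638305664062), 10.861786842346191) 0.012606065933374433
[[433.32828   91.40763 ]
 [461.2903   -54.32035 ]
 [773.6459     5.613823]
 [745.68384  151.3418  ]]
red 245 [0.43152507 0.01574953 0.11146432] [ 0.41952197 -0.02326716  0.10468965] [0.44445054 0.05448247 0.11788006]
((431.4883728027344, 16.233610153198242), (13.639688491821289, 78.61620330810547), 11.09259033203125)
blue 0.09 877 ((541.3604736328125, 39.965599060058594), (237.91690063476562, 129.0491485595703), 10.031622886657715)
blue 0.115 198 ((556.296630859375, 39.33344650268555), (223.8499298095703, 134.34046936035156), 10.994647026062012)
rack ((496.58551025390625, -240.47787475585938), (71.45106506347656, 200.36053466796875), 87.51131439208984)
green top 129 ((436.554443359375, -236.5231170654297), 13.554000854492188) 0.074
green side 215 ((437.4949645996094, -238.37550354003906), 13.931495666503906) 0.0733
orange top 122 ((497.4550476074219, -239.82801818847656), 13.433517456054688) 0.0738
orange side 206 ((496.5389099121094, -241.91639709472656), 13.664259910583496) 0.0734
blue top 117 ((556.2277221679688, -242.05601501464844), 13.145102500915527) 0.0738
blue side 193 ((556.6353149414062, -244.54098510742188), 13.94959831237793) 0.0732
```

```bash
python3 -m jog '[3,-6,0,-0.18, 5,-12,0,-0.36, 6,-18,0,-0.54, 8,-24,0,-0.7, 9.5,-30,0,-0.85, 11,-36,0,-0.96, 12.5,-42,0,-0.96, 14,-48,0,-0.96]' -0.18 20
python3 -m jog '[1.6,-6,-1,0, 1.6,-12.1,-3,0, 1.6,-12.1,-5,0, 1.6,-12.1,-7,0, 1.6,-12.1,-9,0, 1.6,-12.1,-9,0, 1.6,-12.1,-9,0, 1.6,-12.1,-9,0]'
```

```text
clock: 1.9
tool_pos: [0.415, 0.1361, 0.2398]
eef_rot: [0.001, 0.636, 0.771, 0.001]
wrist_force: [0.4, 0.8, 0.4]
width: 0.0506
clock: 2.9
tool_pos: [0.4316, 0.0171, 0.1505]
eef_rot: [0.001, 0.636, 0.771, 0.001]
wrist_force: [-0.1, 0.8, 0.5]
width: 0.0505
```

```bash
python3 -m jog '[0,-0.1,-1.5,0, 0,-0.1,-3,0, 0,-0.1,-4.5,0, 0,-0.1,-5.6,0, 0,-0.1,-5.6,0, 0,-0.1,-5.6,0, 0,-0.1,-5.6,0, 0,-0.1,-5.6,0]'
python3 - <<'E'
from h import *
im,d=camera('side'); save(cv2.resize(im[120:260,110:350],None,fx=3,fy=3),'s1.png')
E
```

```text
clock: 3.9
tool_pos: [0.4312, 0.016, 0.0938]
eef_rot: [0.0, 0.636, 0.771, 0.0]
wrist_force: [0.1, 0.8, 0.4]
width: 0.0505
```

View pics/s1.png

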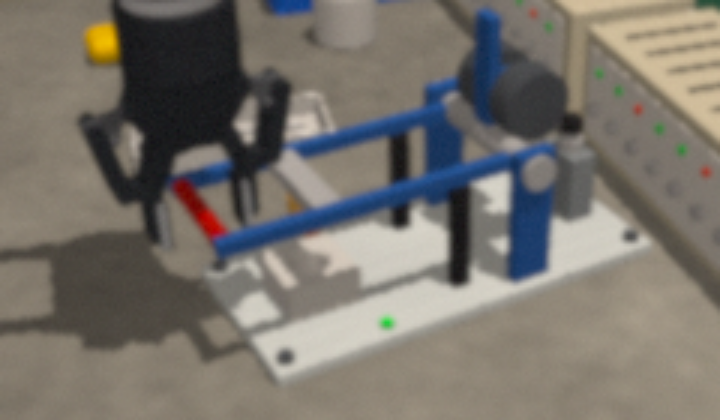

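The fingers straddle the red bar (crop about (200,205)). I'll close on it.

```bash
python3 -m jog '[0,0,0,0, 0,0,0,0, 0,0,0,0, 0,0,0,0, 0,0,0,0, 0,0,0,0, 0,0,0,0, 0,0,0,0]' 1 25
python3 - <<'E'
import numpy as np
# planned TCP offsets (cm) from closed, for angles
c,s=np.cos(.1905),np.sin(.1905)
for a in np.arange(0,1.8,0.05):
    h=22.5*(1-np.cos(a)); print(round(a,2),np.round([h*c,h*s,22.5*np.sin(a)],2))
E
```

```text
clock: 4.95
tool_pos: [0.4309, 0.016, 0.0934]
eef_rot: [0.0, 0.636, 0.771, 0.0]
wrist_force: [-0.2, -0.3, 1.3]
width: 0.0131
0.0 [0. 0. 0.]
0.05 [0.03 0.01 1.12]
0.1 [0.11 0.02 2.25]
0.15 [0.25 0.05 3.36]
0.2 [0.44 0.08 4.47]
0.25 [0.69 0.13 5.57]
0.3 [0.99 0.19 6.65]
0.35 [1.34 0.26 7.72]
0.4 [1.74 0.34 8.76]
0.45 [2.2  0.42 9.79]
0.5 [ 2.7   0.52 10.79]
0.55 [ 3.26  0.63 11.76]
0.6 [ 3.86  0.74 12.7 ]
0.65 [ 4.51  0.87 13.62]
0.7 [ 5.2   1.   14.49]
0.75 [ 5.93  1.14 15.34]
0.8 [ 6.7   1.29 16.14]
0.85 [ 7.51  1.45 16.9 ]
0.9 [ 8.36  1.61 17.62]
0.95 [ 9.24  1.78 18.3 ]
1.0 [10.16  1.96 18.93]
1.05 [11.1   2.14 19.52]
1.1 [12.07  2.33 20.05]
1.15 [13.07  2.52 20.54]
1.2 [14.09  2.72 20.97]
1.25 [15.13  2.92 21.35]
1.3 [16.18  3.12 21.68]
1.35 [17.25  3.33 21.95]
1.4 [18.34  3.54 22.17]
1.45 [19.43  3.75 22.34]
1.5 [20.53  3.96 22.44]
1.55 [21.63  4.17 22.5 ]
1.6 [22.74  4.38 22.49]
1.65 [23.84  4.6  22.43]
1.7 [24.94  4.81 22.31]
1.75 [26.03  5.02 22.14]
```

```bash
python3 -m jog '[0,0,0.5,0, 0.03,0.01,1.12,0, 0.11,0.02,2.25,0, 0.25,0.05,3.36,0, 0.44,0.08,4.47,0, 0.69,0.13,5.57,0, 0.84,0.16,6.1,0, 0.99,0.19,6.65,0]'
```

```text
clock: 5.95
tool_pos: [0.4401, 0.0178, 0.1598]
eef_rot: [-0.0, 0.636, 0.771, -0.0]
wrist_force: [1.0, -0.4, -2.1]
width: 0.0129
```

```bash
python3 -m jog '[0.35,0.07,1.07,0, 0.75,0.15,2.11,0, 1.21,0.23,3.14,0, 1.71,0.33,4.14,0, 2.27,0.44,5.11,0, 2.87,0.55,6.05,0, 3.5,0.68,6.97,0, 4.21,0.81,7.84,0]'
```

```text
clock: 6.95
tool_pos: [0.4802, 0.0255, 0.2393]
eef_rot: [-0.002, 0.636, 0.771, -0.003]
wrist_force: [-13.0, -3.6, 8.6]
width: 0.0133
```

```bash
python3 -m jog '[0,0,0,0, 0,0,0,0, -0.08,-0.02,0.06,0, -0.15,-0.03,0.13,0, -0.15,-0.03,0.13,0, -0.15,-0.03,0.13,0, -0.15,-0.03,0.13,0, -0.15,-0.03,0.13,0]'
python3 - <<'E'
from h import *
im,d=camera('side'); save(cv2.resize(im[80:240,110:350],None,fx=3,fy=3),'s2.png')
o=get_obs();print(o['wrist_force'],o['moment'],o['tool_pos'])
E
```

```text
clock: 7.95
tool_pos: [0.4808, 0.0255, 0.2402]
eef_rot: [-0.0, 0.636, 0.771, -0.0]
wrist_force: [-5.0, -1.7, 4.3]
width: 0.0131
[-6.55361362 -2.9990156   4.12628341] [-0.34633639  1.05079241  0.0201348 ] [0.48084639 0.02553992 0.24025833]
```

View pics/s2.png

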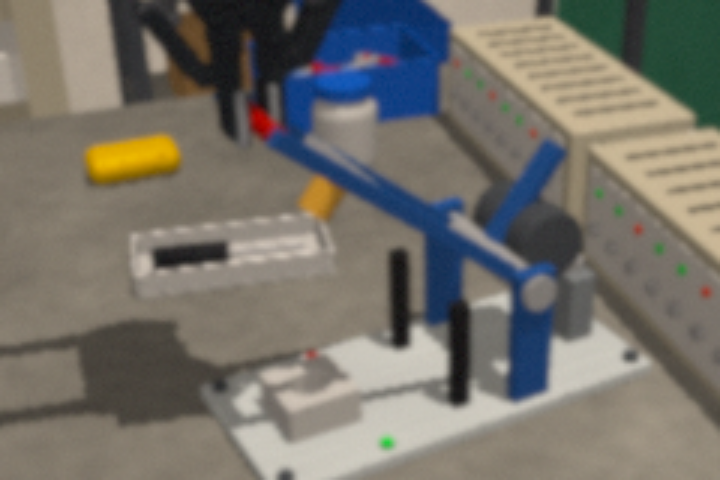

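```bash
python3 -m jog '[0.68,0.13,0.89,0, 1.46,0.28,1.69,0, 2.28,0.44,2.44,0, 3.13,0.6,3.15,0, 4.03,0.78,3.82,0, 4.94,0.95,4.44,0, 5.69,1.1,4.91,0, 5.69,1.1,4.91,0]' - 20
```

```text
clock: 9.0
tool_pos: [0.5402, 0.0369, 0.2912]
eef_rot: [0.002, 0.636, 0.771, 0.001]
wrist_force: [-3.4, -2.2, 5.9]
width: 0.0135
```

```bash
python3 -m jog '[0.73,0.14,0.53,0, 1.51,0.29,0.94,0, 2.32,0.45,1.32,0, 3.13,0.6,1.66,0, 3.96,0.76,1.97,0, 4.4,0.84,2.1,0, 4.8,0.92,2.24,0, 4.8,0.92,2.24,0]'
python3 - <<'E'
from h import *
im,d=camera('side'); save(cv2.resize(im[80:240,170:350],None,fx=3.5,fy=3.5),'s3.png')
o=get_obs();print(o['wrist_force'],o['moment'],o['tool_pos'])
E
```

```text
clock: 10.0
tool_pos: [0.5865, 0.0458, 0.3109]
eef_rot: [0.0, 0.636, 0.771, 0.0]
wrist_force: [0.2, -2.9, 2.1]
width: 0.0132
[-0.04018303 -2.71526348  1.75827124] [-0.48484795  0.07070152 -0.04908728] [0.5863171  0.04572958 0.310869  ]
```

View pics/s3.png

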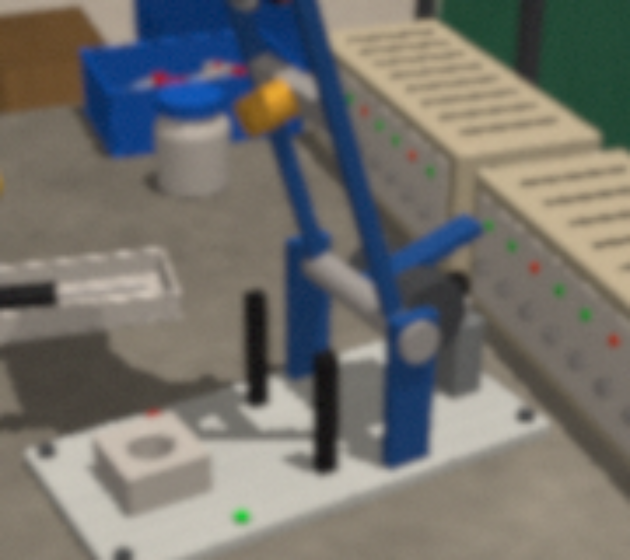

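```bash
python3 -m jog '[0.3,0.06,0.1,0, 0.6,0.12,0.2,0, 0.9,0.18,0.28,0, 1.28,0.25,0.36,0, 1.28,0.25,0.36,0, 1.28,0.25,0.36,0, 1.28,0.25,0.36,0, 1.28,0.25,0.36,0]'
python3 -m jog '[0.2,0.04,0.05,0, 0.4,0.08,0.1,0, 0.5,0.1,0.11,0, 0.5,0.1,0.11,0, 0.5,0.1,0.11,0, 0.5,0.1,0.11,0, 0.5,0.1,0.11,0, 0.5,0.1,0.11,0]'
python3 - <<'E'
from h import *
im,d=camera('side'); save(cv2.resize(im[130:220,250:340],None,fx=6,fy=6,interpolation=cv2.INTER_CUBIC),'s4.png')
np.save('side_i4.npy',im);np.save('side_d4.npy',d)
o=get_obs();print(o['wrist_force'],o['moment'],o['tool_pos'])
E
```

```text
clock: 11.05
tool_pos: [0.5989, 0.0482, 0.3144]
eef_rot: [0.0, 0.636, 0.771, -0.0]
wrist_force: [1.3, -4.6, -0.4]
width: 0.0126
clock: 12.05
tool_pos: [0.604, 0.0493, 0.3157]
eef_rot: [0.0, 0.636, 0.771, 0.0]
wrist_force: [0.7, -4.9, 0.2]
width: 0.0132
[ 1.04691648 -4.42368869  0.44873183] [-0.82408453  0.01642885 -0.00192222] [0.60402402 0.04929765 0.31578398]
```

View pics/s4.png

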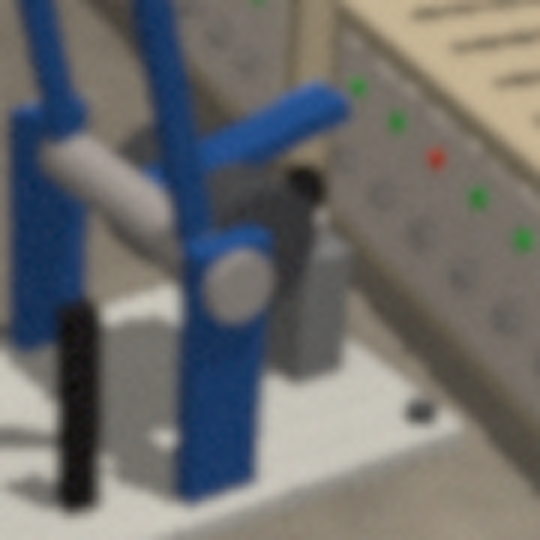

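```bash
python3 -m jog '[0.3,0.04,0.06,0, 0.6,0.08,0.12,0, 0.9,0.12,0.17,0, 1.2,0.16,0.22,0, 1.5,0.2,0.26,0, 1.7,0.23,0.3,0, 1.7,0.23,0.3,0, 1.7,0.23,0.3,0]'
python3 -m jog '[0.2,0.03,0.03,0, 0.4,0.07,0.06,0, 0.5,0.09,0.07,0, 0.5,0.09,0.07,0, 0.5,0.09,0.07,0, 0.5,0.09,0.07,0, 0.5,0.09,0.07,0, 0.5,0.09,0.07,0]'
python3 - <<'E'
from h import *
im,d=camera('side'); save(cv2.resize(im[130:220,250:340],None,fx=6,fy=6,interpolation=cv2.INTER_CUBIC),'s5.png')
E
```

```text
clock: 13.1
tool_pos: [0.6208, 0.0524, 0.3185]
eef_rot: [-0.001, 0.636, 0.771, 0.0]
wrist_force: [0.4, 2.8, -0.6]
width: 0.0126
clock: 14.1
tool_pos: [0.6259, 0.0533, 0.3193]
eef_rot: [-0.001, 0.636, 0.771, 0.0]
wrist_force: [-0.9, 4.8, -0.5]
width: 0.0129
```

View pics/s5.png

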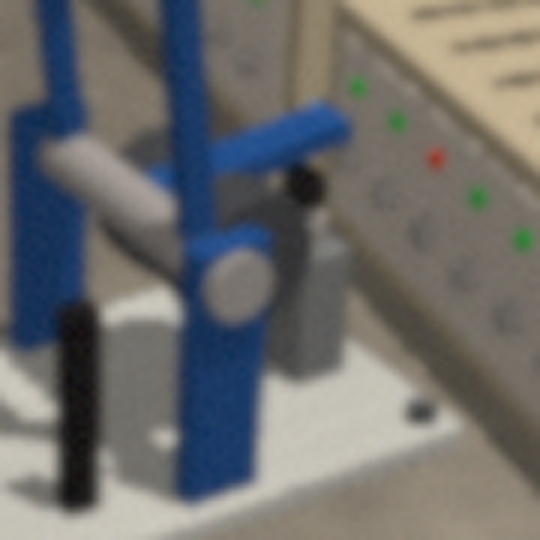

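```bash
python3 -m jog '[0.2,0.06,0.02,0, 0.4,0.12,0.04,0, 0.5,0.16,0.05,0, 0.5,0.16,0.05,0, 0.5,0.16,0.05,0, 0.5,0.16,0.05,0, 0.5,0.16,0.05,0, 0.5,0.16,0.05,0]'
python3 -c "
from h import *;o=get_obs();w=o['wrist_force'];t=o['tool_pos'];print('Fs',w[0]*.982+w[1]*.189,'lat',w[1]*.982-w[0]*.189,'th',np.arccos(-((t[0]-.6526)*.982+(t[1]-.058)*.189)/.225))"
```

```text
clock: 15.15
tool_pos: [0.6309, 0.0542, 0.3198]
eef_rot: [-0.0, 0.636, 0.771, 0.0]
wrist_force: [-0.8, 5.3, -0.7]
width: 0.0131
Fs 0.2597290575898328 lat 5.358462973344897 th 1.4726747017742452
```

```bash
python3 -m jog '[0.2,0.04,0.02,0, 0.4,0.08,0.04,0, 0.5,0.1,0.04,0, 0.5,0.1,0.04,0, 0.5,0.1,0.04,0, 0.5,0.1,0.04,0, 0.5,0.1,0.04,0, 0.5,0.1,0.04,0]'
python3 -c "
from h import *;o=get_obs();w=o['wrist_force'];t=o['tool_pos'];print('Fs',w[0]*.982+w[1]*.189,'lat',w[1]*.982-w[0]*.189,'th',np.arccos(-((t[0]-.6526)*.982+(t[1]-.058)*.189)/.225))"
```

```text
clock: 16.15
tool_pos: [0.636, 0.0552, 0.3204]
eef_rot: [0.0, 0.636, 0.771, 0.0]
wrist_force: [-0.4, 5.7, 1.2]
width: 0.0132
Fs 0.6464864385376601 lat 5.645857404720823 th 1.4957546939370627
```

```bash
python3 -m jog '[0.2,0.05,0.01,0, 0.4,0.1,0.02,0, 0.45,0.12,0.02,0, 0.45,0.12,0.02,0, 0.45,0.12,0.02,0, 0.45,0.12,0.02,0, 0.45,0.12,0.02,0, 0.45,0.12,0.02,0]'
python3 -c "
from h import *;o=get_obs();w=o['wrist_force'];t=o['tool_pos'];print('Fs',w[0]*.982+w[1]*.189,'lat',w[1]*.982-w[0]*.189,'th',np.arccos(-((t[0]-.6526)*.982+(t[1]-.058)*.189)/.225))
im,d=camera('side'); save(cv2.resize(im[130:220,250:340],None,fx=6,fy=6,interpolation=cv2.INTER_CUBIC),'s6.png')"
```

```text
clock: 17.15
tool_pos: [0.6405, 0.0561, 0.3204]
eef_rot: [0.0, 0.637, 0.771, -0.0]
wrist_force: [0.6, 0.6, -0.9]
width: 0.0127
Fs 0.722225045701317 lat 0.4881299642374035 th 1.5161328655367514
```

View pics/s6.png

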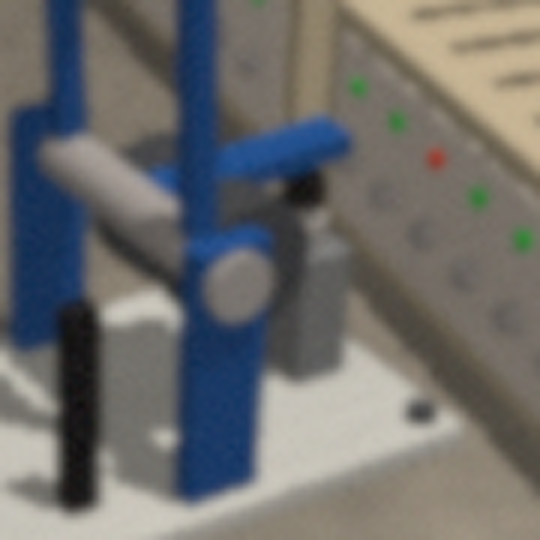

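The horn is now just above the black tip (crop (305,175)), and the force shows no contact yet. I'll use smaller steps.

```bash
python3 -m jog '[0.1,0.02,0,0, 0.2,0.04,0.01,0, 0.3,0.06,0.01,0, 0.35,0.07,0.01,0, 0.35,0.07,0.01,0, 0.35,0.07,0.01,0, 0.35,0.07,0.01,0, 0.35,0.07,0.01,0]'
python3 -c "
from h import *;o=get_obs();w=o['wrist_force'];t=o['tool_pos'];print('Fs',w[0]*.982+w[1]*.189,'lat',w[1]*.982-w[0]*.189,'th',np.arccos(-((t[0]-.6526)*.982+(t[1]-.058)*.189)/.225))"
```

```text
clock: 18.2
tool_pos: [0.6441, 0.0568, 0.3207]
eef_rot: [0.0, 0.636, 0.771, -0.0]
wrist_force: [0.6, -1.8, -0.1]
width: 0.0127
Fs 0.2869104493767067 lat -1.884170010558462 th 1.5325764257974022
```

```bash
python3 -m jog '[0.1,0.02,0,0, 0.2,0.04,0,0, 0.3,0.06,0,0, 0.35,0.07,0,0, 0.35,0.07,0,0, 0.35,0.07,0,0, 0.35,0.07,0,0, 0.35,0.07,0,0]'
python3 -c "
from h import *;o=get_obs();w=o['wrist_force'];t=o['tool_pos'];print('Fs',w[0]*.982+w[1]*.189,'lat',w[1]*.982-w[0]*.189,'th',np.arccos(-((t[0]-.6526)*.982+(t[1]-.058)*.189)/.225))"
```

```text
clock: 19.2
tool_pos: [0.6475, 0.0575, 0.3207]
eef_rot: [0.0, 0.637, 0.771, -0.0]
wrist_force: [1.9, -5.4, 1.0]
width: 0.0128
Fs 0.8667934566503301 lat -5.645553419417654 th 1.548266576745652
```

```bash
python3 -m jog '[0.1,0,0,0, 0.2,0.02,0,0, 0.3,0.04,0,0, 0.35,0.04,0,0, 0.35,0.04,0,0, 0.35,0.04,0,0, 0.35,0.04,0,0, 0.35,0.04,0,0]'
python3 -c "
from h import *;o=get_obs();w=o['wrist_force'];t=o['tool_pos'];print('Fs',w[0]*.982+w[1]*.189,'lat',w[1]*.982-w[0]*.189,'th',np.arccos(-((t[0]-.6526)*.982+(t[1]-.058)*.189)/.225))"
```

```text
clock: 20.2
tool_pos: [0.6509, 0.0582, 0.3206]
eef_rot: [0.0, 0.636, 0.771, 0.0]
wrist_force: [1.8, -4.6, 1.9]
width: 0.0131
Fs 0.8940193614647226 lat -4.855082234660282 th 1.5637324912003128
```

```bash
python3 -m jog '[0.1,0,0,0, 0.2,0.02,0,0, 0.3,0.04,0,0, 0.35,0.05,0,0, 0.35,0.05,0,0, 0.35,0.05,0,0, 0.35,0.05,0,0, 0.35,0.05,0,0]'
python3 -c "
from h import *;o=get_obs();w=o['wrist_force'];t=o['tool_pos'];print('Fs',w[0]*.982+w[1]*.189,'lat',w[1]*.982-w[0]*.189,'th',np.arccos(-((t[0]-.6526)*.982+(t[1]-.058)*.189)/.225))
im,d=camera('side'); save(cv2.resize(im[130:220,250:340],None,fx=6,fy=6,interpolation=cv2.INTER_CUBIC),'s7.png')"
```

```text
clock: 21.2
tool_pos: [0.6544, 0.0588, 0.3205]
eef_rot: [-0.0, 0.636, 0.771, 0.0]
wrist_force: [-1.9, -3.0, 3.2]
width: 0.013
Fs -2.432193735279984 lat -2.620260298702742 th 1.5793148675936335
```

View pics/s7.png

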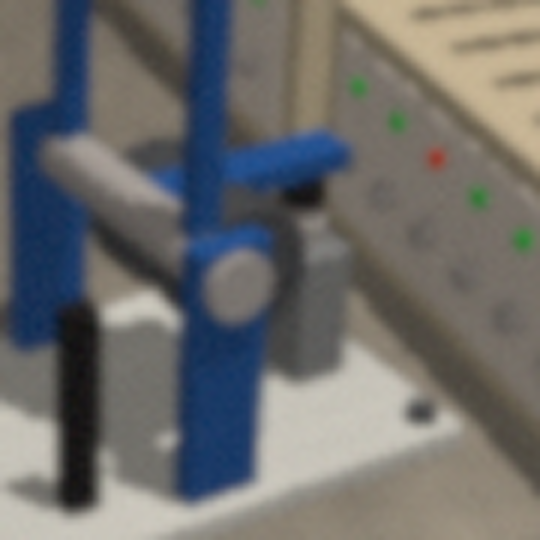

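Fs flipped from +0.9 to -2.4 N, so the horn touches the rubber lightly (about 9 N on the stop). I'll back off half a millimetre and release.

```bash
python3 -m jog '[-0.05,0,0,0, -0.05,0,0,0, -0.05,0,0,0, -0.05,0,0,0, -0.05,0,0,0, -0.05,0,0,0, -0.05,0,0,0, -0.05,0,0,0]' -0.2 20
python3 -m jog '[0,0,1,0, 0,0,3,0, 0,0,5,0, 0,0,8,0, 0,0,10,0, 0,0,10,0, 0,0,10,0, 0,0,10,0]'
python3 - <<'E'
from h import *
im,d=camera('side'); save(im,'s8.png')
i2,d2=camera('top'); save(i2,'t8.png')
E
```

```text
clock: 22.25
tool_pos: [0.6539, 0.0587, 0.3206]
eef_rot: [-0.0, 0.636, 0.771, 0.0]
wrist_force: [-0.4, -0.2, 0.9]
width: 0.0513
clock: 23.25
tool_pos: [0.6534, 0.0586, 0.4187]
eef_rot: [-0.001, 0.636, 0.771, -0.001]
wrist_force: [-0.3, 0.1, 0.1]
width: 0.0512
```

View pics/s8.png

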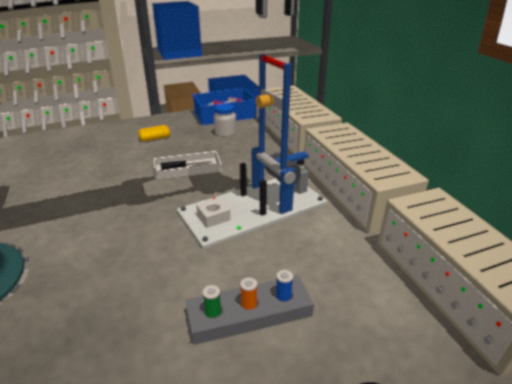

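View pics/t8.png

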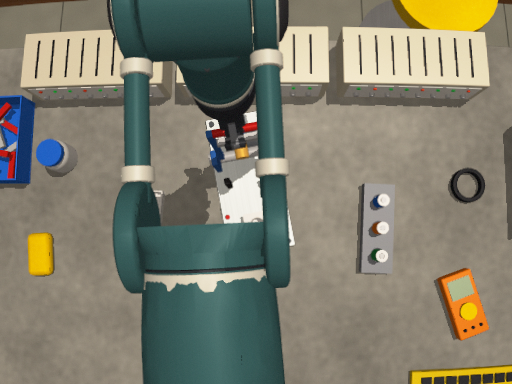

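The arm stands open by itself (side view (275,130), horn on its stop). Now to the green cell.

```bash
python3 -m jog '[-3,-4,0,-0.18, -6,-8,0,-0.36, -9,-12,0,-0.54, -12,-16.5,0,-0.72, -15,-21,-3,-0.9, -18,-25,-7,-1.08, -21.7,-29.6,-11,-1.26, -21.7,-29.6,-15,-1.44]' -0.4 20
python3 -m jog '[0,0,-3,-0.18, 0,0,-7,-0.36, 0,0,-11,-0.36, 0,0,-12,-0.36, 0,0,-12,-0.36, 0,0,-12,-0.36, 0,0,-12,-0.36, 0,0,-12,-0.36]'
python3 - <<'E'
from h import *
im,d=camera('side'); save(im,'s9.png'); np.save('s9i.npy',im); np.save('s9d.npy',d)
i2,d2=camera('top'); save(i2,'t9.png');np.save('t9i.npy',i2); np.save('t9d.npy',d2)
E
```

```text
clock: 24.35
tool_pos: [0.4353, -0.2397, 0.27]
eef_rot: [0.001, 0.988, 0.155, 0.0]
wrist_force: [1.0, -0.7, -0.7]
width: 0.0599
clock: 25.35
tool_pos: [0.4376, -0.2377, 0.1517]
eef_rot: [0.001, 1.0, -0.019, 0.001]
wrist_force: [-0.9, -0.5, 0.1]
width: 0.0599
```

View pics/s9.png

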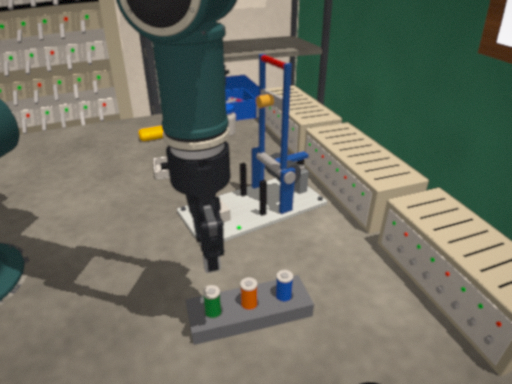

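View pics/t9.png

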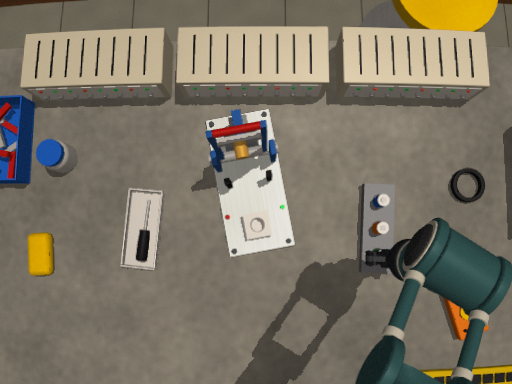

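Run:
```python
from h import *
im=np.load('t9i.npy'); d=np.load('t9d.npy'); hsv=cv2.cvtColor(im,cv2.COLOR_RGB2HSV)
rr,cc=np.mgrid[205:245,235:280]
m=np.zeros(d.shape,bool); m[205:245,235:280]=1
uv=np.c_[cc.ravel(),rr.ravel()]
P=cloud('top',m&(d>0),d)
top=P[np.abs(P[:,2]-.04)<.004]
print('block',len(top),cv2.minAreaRect(top[:,:2].astype(np.float32)*1000))
# hole: in-block points at depth lower
c,s=np.cos(.19),np.sin(.19); o=np.array([.5053,.0296])
L=(P[:,:2]-o)@np.array([[c,-s],[s,c]])
hole=P[(np.abs(L)<.02).all(1)&(P[:,2]<.03)]
print('hole',len(hole),cv2.minEnclosingCircle(hole[:,:2].astype(np.float32)*1000),hole.mean(0))
# raised rim pixel approach at z=.04: rays of hole pixels
save(cv2.resize(im[200:250,230:285],None,fx=10,fy=10),'nest.png')
C=calibration('top');T=np.array(C['pose'])
for (u,v) in [(257,225),(250,215)]:
    a=rays_to_world('top',[[u,v]],np.array([1.]))[0]; t=T[:3,3]; k=(.04-t[2])/(a-t)[2]; print(u,v,t+k*(a-t))
```

```text
block 490 ((503.8958740234375, 29.553909301757812), (56.16336441040039, 56.18935775756836), 10.970141410827637)
hole 132 ((504.1590576171875, 29.71168327331543), 14.326937675476074) [0.5042325  0.02998589 0.01595394]
257 225 [0.50310433 0.02975598 0.04      ]
250 215 [0.52507951 0.0452899  0.04      ]
```

```bash
python3 -m jog '[-0.1,0,-2,0, -0.1,0,-4,0, -0.1,0,-6,0, -0.1,0,-8,0, -0.1,0,-9.5,0, -0.1,0,-10.4,0, -0.1,0,-10.4,0, -0.1,0,-10.4,0]'
```

```text
clock: 26.45
tool_pos: [0.4365, -0.2377, 0.0472]
eef_rot: [0.0, 1.0, -0.019, 0.0]
wrist_force: [-0.0, -0.6, 0.9]
width: 0.0598
```

View pics/nest.png

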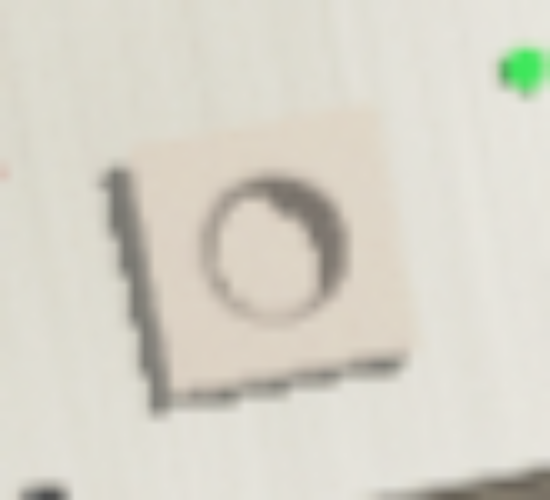

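```bash
python3 -m jog '[0,0,0,0, 0,0,0,0, 0,0,0,0, 0,0,0,0, 0,0,0,0, 0,0,0,0, 0,0,0,0, 0,0,0,0]' 1 30
python3 -m jog '[0,0,1,0, 0,0,2,0, 0,0,3.5,0, 0,0,5.5,0, 0,0,7.5,0, 0,0,9,0, 0,0,9,0, 0,0,9,0]'
python3 - <<'E'
from h import *
im,d=camera('side'); save(cv2.resize(im[180:340,150:330],None,fx=3.5,fy=3.5),'s10.png'); np.save('s10i.npy',im); np.save('s10d.npy',d)
print(get_obs()['tool_pos'])
for R in regions_of('cell_green','side')[:1]:
    P=cloud('side',R['pixels'],d); print(R['score'],P.mean(0),P.min(0),P.max(0))
    np.save('g10.npy',P)
E
```

```text
clock: 27.45
tool_pos: [0.4364, -0.2376, 0.0473]
eef_rot: [0.0, 1.0, -0.019, 0.0]
wrist_force: [-0.8, 0.9, 5.2]
width: 0.0254
clock: 28.45
tool_pos: [0.4355, -0.2371, 0.1361]
eef_rot: [-0.0, 1.0, -0.019, -0.0]
wrist_force: [0.1, -0.4, -0.6]
width: 0.0255
[ 0.43526701 -0.23693253  0.13572932]
0.53 [ 0.43435014 -0.2472653   0.11079467] [ 0.42313197 -0.25766604 -0.00186278] [ 0.46953005 -0.1361687   0.14987398]
```

View pics/s10.png

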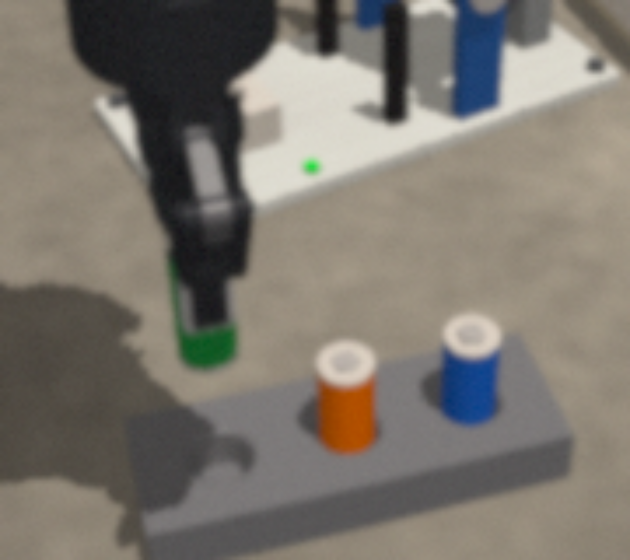

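The green cell is held upright with its bottom at crop (207,360), and the other two are undisturbed. I'll check its offset from the tool.

Run:
```python
from h import *
from scipy.optimize import least_squares
P=np.load('g10.npy'); im=np.load('s10i.npy'); d=np.load('s10d.npy')
hsv=cv2.cvtColor(im,cv2.COLOR_RGB2HSV).astype(int)
m=np.zeros(d.shape,bool); m[240:300,190:225]=1
m&=(hsv[...,0]>45)&(hsv[...,0]<80)&(hsv[...,1]>110)
P=cloud('side',m,d); P=P[(P[:,1]<-.215)&(P[:,1]>-.26)&(P[:,2]>.08)]
print(len(P),P.min(0),P.max(0))
for lo,hi in((.09,.11),(.09,.13),(.115,.16)):
    Q=P[(P[:,2]>lo)&(P[:,2]<hi)]
    if len(Q)<8: continue
    f=least_squares(lambda c:np.hypot(Q[:,0]-c[0],Q[:,1]-c[1])-.013,[.4365,-.237],loss='soft_l1',f_scale=.001); print(lo,len(Q),f.x)
```

```text
125 [ 0.42513089 -0.25166959  0.10111013] [ 0.44625174 -0.2422018   0.12183247]
0.09 58 [ 0.43653187 -0.23689633]
0.09 125 [ 0.43654309 -0.23705979]
0.115 32 [ 0.43664536 -0.23742062]
```

```bash
python3 -m jog '[0.5,3,0,0, 1.5,8,0,0, 3,13,0,0, 4.5,18,0,0, 5.8,22.5,0,0, 6.6,26,0,0, 6.8,26.7,0,0, 6.8,26.7,0,0]'
python3 -m jog '[0,0,-1,0, 0,0,-2,0, 0,0,-2.5,0, 0,0,-2.5,0, 0,0,-2.5,0, 0,0,-2.5,0, 0,0,-2.5,0, 0,0,-2.5,0]'
python3 - <<'E'
from h import *
im,d=camera('side'); save(cv2.resize(im[80:260,140:340],None,fx=3.5,fy=3.5),'s11.png'); np.save('s11i.npy',im); np.save('s11d.npy',d)
from scipy.optimize import least_squares
print(get_obs()['tool_pos'],get_obs()['wrist_force'])
hsv=cv2.cvtColor(im,cv2.COLOR_RGB2HSV).astype(int)
m=np.zeros(d.shape,bool); m[150:235,180:250]=1
m&=(hsv[...,0]>45)&(hsv[...,0]<80)&(hsv[...,1]>110)
P=cloud('side',m,d); P=P[(P[:,1]<.05)&(P[:,1]>-.01)&(P[:,2]>.03)]
print(len(P),P.min(0),P.max(0))
f=least_squares(lambda c:np.hypot(P[:,0]-c[0],P[:,1]-c[1])-.013,[.505,.03],loss='soft_l1',f_scale=.001); print(f.x)
# nest block top in side view
for R in regions_of('nest_mouth','side')[:1]: print(R['score'],R['location'])
m=np.zeros(d.shape,bool); m[185:235,190:245]=1
m&=(hsv[...,1]<40)&(hsv[...,2]>120)
Q=cloud('side',m,d);Q=Q[np.abs(Q[:,2]-.04)<.003];print(len(Q),cv2.minAreaRect(Q[:,:2].astype(np.float32)*1000))
E
```

```text
clock: 29.55
tool_pos: [0.5034, 0.0296, 0.1359]
eef_rot: [0.0, 1.0, -0.018, -0.001]
wrist_force: [0.3, -0.2, -0.5]
width: 0.0252
clock: 30.55
tool_pos: [0.504, 0.0297, 0.1118]
eef_rot: [-0.0, 1.0, -0.019, 0.0]
wrist_force: [0.2, -0.1, -1.7]
width: 0.0251
[0.50399484 0.02973573 0.11171066] [-0.38178291 -0.01791525 -1.18563833]
77 [0.49385873 0.01377599 0.07794065] [0.51383255 0.02195915 0.09943647]
[0.50461416 0.02902553]
0.62 [261.3, 197.2]
246 ((505.2511291503906, 28.496429443359375), (55.72932815551758, 59.86771774291992), 9.039928436279297)
```

View pics/s11.png

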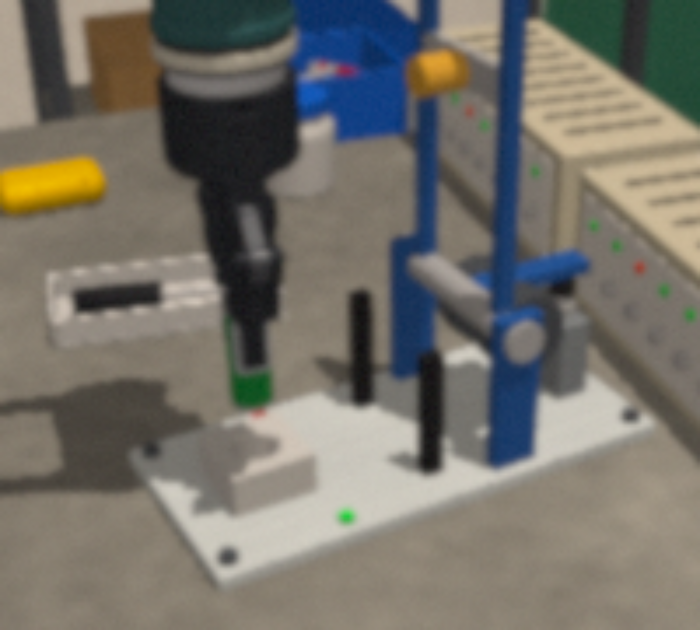

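The cell is centred over the nest to within about 1 mm by both cameras. I'll lower it slowly.

```bash
python3 -m jog '[0,0,-0.8,0, 0,0,-1.6,0, 0,0,-2.4,0, 0,0,-2.9,0, 0,0,-3.2,0, 0,0,-3.5,0, 0,0,-3.8,0, 0,0,-3.8,0]'
```

```text
clock: 31.65
tool_pos: [0.5038, 0.0297, 0.0734]
eef_rot: [-0.0, 1.0, -0.019, -0.0]
wrist_force: [0.0, 0.5, -1.4]
width: 0.025
```

```bash
python3 -m jog '[0,0,-0.3,0, 0,0,-0.6,0, 0,0,-0.9,0, 0,0,-1.2,0, 0,0,-1.5,0, 0,0,-1.7,0, 0,0,-1.7,0, 0,0,-1.7,0]'
```

```text
clock: 32.65
tool_pos: [0.504, 0.0297, 0.0567]
eef_rot: [-0.0, 1.0, -0.019, 0.0]
wrist_force: [-0.8, 0.3, -1.1]
width: 0.0253
```

```bash
python3 -m jog '[0,0,-0.05,0, 0,0,-0.1,0, 0,0,-0.15,0, 0,0,-0.2,0, 0,0,-0.2,0, 0,0,-0.2,0, 0,0,-0.2,0, 0,0,-0.2,0]'
```

```text
clock: 33.65
tool_pos: [0.5039, 0.0297, 0.0546]
eef_rot: [-0.0, 1.0, -0.019, 0.0]
wrist_force: [0.4, -0.3, -1.1]
width: 0.0251
```

```bash
python3 -m jog '[0,0,-0.03,0, 0,0,-0.05,0, 0,0,-0.08,0, 0,0,-0.1,0, 0,0,-0.1,0, 0,0,-0.1,0, 0,0,-0.1,0, 0,0,-0.1,0]'
```

```text
clock: 34.65
tool_pos: [0.5041, 0.0297, 0.0543]
eef_rot: [0.0, 1.0, -0.019, 0.0]
wrist_force: [-2.3, 0.1, 5.2]
width: 0.0252
```

The floor is touched at about 6 N. Now I'll release, retreat and check.

```bash
python3 -m jog '[0,0,0.05,0, 0,0,0.05,0, 0,0,0.05,0, 0,0,0.05,0, 0,0,0.05,0, 0,0,0.05,0, 0,0,0.05,0, 0,0,0.05,0]' -0.3 20
python3 -m jog '[0,0,1,0, 0,0,2.5,0, 0,0,4.5,0, 0,0,7,0, 0,0,10,0, -2,-4,13,0, -3,-9,13,0, -4,-15,13,0]'
python3 - <<'E'
from h import *
im,d=camera('side'); save(cv2.resize(im[50:250,150:340],None,fx=3,fy=3),'s12.png')
for n in ('side','top'):
    im,d=camera(n)
    for R in regions_of('cell_green',n)[:1]:
        P=cloud(n,R['pixels'],d); Q=P[(P[:,2]>.06)&(P[:,2]<.1)]
        print(n,R['score'],cv2.minEnclosingCircle(Q[:,:2].astype(np.float32)*1000),np.median(Q[:,2]),Q[:,2].max())
o=get_obs();print(o['clock'],o['wrist_force'])
E
```

```text
clock: 35.65
tool_pos: [0.5039, 0.0297, 0.0541]
eef_rot: [-0.0, 1.0, -0.019, 0.0]
wrist_force: [0.8, -0.1, -0.1]
width: 0.0558
clock: 36.65
tool_pos: [0.4645, -0.1214, 0.1866]
eef_rot: [0.001, 1.0, -0.018, 0.002]
wrist_force: [0.9, -1.3, -0.2]
width: 0.0556
top 0.53 ((502.98358154296875, 29.01818084716797), 11.324783325195312) 0.08081878508218154 0.08580994426192556
36.9 [0.26890709 1.17490093 0.44598198]
```

View pics/s12.png

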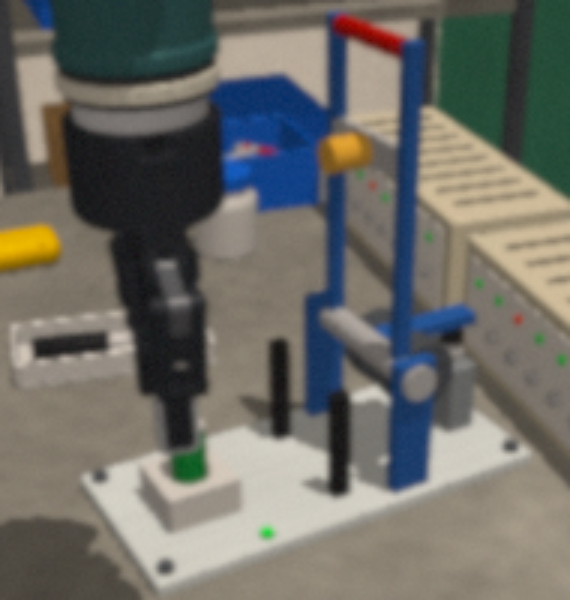

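```bash
python3 -m jog '[-0.5,-3,1,0, -1,-6,2,0, -1,-8,2,0, -1,-10,2,0, -1,-12,2,0, -1,-12,2,0, -1,-12,2,0, -1,-12,2,0]'
python3 - <<'E'
from h import *
im,d=camera('top'); i2,_=camera('side')
save(np.vstack([cv2.resize(im[90:290,180:420],None,fx=1.5,fy=1.5),cv2.resize(i2[50:250,130:370],None,fx=1.5,fy=1.5)]),'f.png')
m=np.zeros(d.shape,bool); m[205:245,235:280]=1
P=cloud('top',m,d);Q=P[(P[:,2]>.074)&(P[:,2]<.087)];print(len(Q),cv2.minEnclosingCircle(Q[:,:2].astype(np.float32)*1000),np.median(Q[:,2]))
E
```

```text
clock: 37.9
tool_pos: [0.4538, -0.2398, 0.2039]
eef_rot: [-0.0, 1.0, -0.019, -0.0]
wrist_force: [0.6, 0.1, -0.5]
width: 0.0556
120 ((504.3052062988281, 29.141746520996094), 13.008598327636719) 0.08105576049841556
```

View pics/f.png

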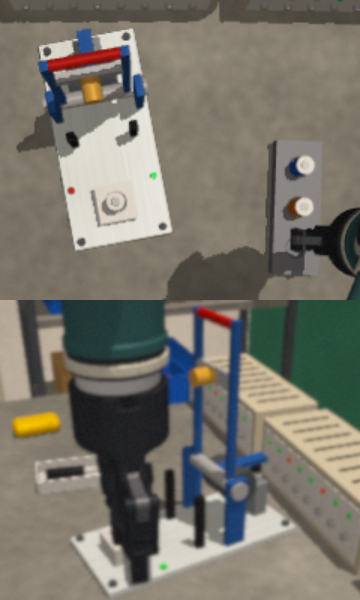

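The cell sits at (504.3, 29.1) mm, its top at about 81 mm, centred in the nest. The arm is still open, and blue and orange are in the rack. I'll hand in.

```bash
python3 -c "
from h import *
ctrl.finish_job(); print(get_obs()['clock'])"
```

```text
the job is handed in; nothing more can be done
the job is handed in; nothing more can be done
```

I opened the contact arm onto its stop, put the green cell fully home in the nest, and handed the job in at about 38 s. No verdict was reported.

- **Contact arm:** I held it by the red handle all the way. I felt the stop at about 1.57 rad, where the force along the handle's path went from +0.9 N to -2.4 N, or roughly 9 N on the stop by my estimate. It then rested open by itself, and later pictures still show it open.
- **Green cell:** It went into the nest without sideways resistance and touched the floor with about 6 N. The last top picture puts its centre at (504.3, 29.1) mm, within about 1 mm of the measured nest centre. Its top is at about 81 mm, where fully home is 80 mm.
- **Other cells and gripper:** The blue and orange cells are still in the rack. The gripper is well clear of the station.

**Failed or disagreeing checks:**
- During the lift, at about 0.7 rad, my planned arc was about 3 mm off and pushed up to 16 N along the arm. I corrected it.
- Camera estimates of the nest's position differed by about 1 mm.
- The side camera's network did not find the green cell just after I let go of it, because the gripper was still in the way. The final cell check uses the top camera only.

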